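# Rolling pin out of the utensil drawer

### The job

Pull the utensil drawer out to its stop (it comes only two thirds of the way, so the rolling pin's back end stays under the cabinet), then take the pin, tip its front end up and ease it out slantwise through the gap without forcing it against the cabinet. Finish holding the pin in the gripper, level, over the middle of the pastry board and about 10 cm above it: do not put it down or let go. Leave the drawer open, the spatula in it, and the other things on the counter where they are.

Things in the scene. Friction and masses are not known exactly. Their poses are not given: they have to be found in the camera images.
- unit: Fixed oak counter-top drawer unit, 300 mm wide, 425 deep (440 with drawer front), 105 high. Origin: centre of its underside. x runs from its front to its back (the drawer slides out along -x), y across, z up. A cookbook and spice jars (to 95 mm high) lie fixed on its top from x = -40 mm to the back
- unit_edge (a point): Middle of the lower front edge of the unit's 12 mm thick top board, under which whatever is in the drawer must pass: 93 mm above the counter, at x = -205 mm in the unit's frame, right above the mouth the drawer slides out of
- drawer (a joint): Travel of the drawer in m: 0 closed (starts 0 to 0.02), 0.27 at the stop; 1.5 N friction, stays where left. Flat floor 20 mm above the counter, 394 mm long, 260 wide, split lengthwise by a thin divider 35 mm high into two lanes 127 mm wide; sides 45 mm high. Front panel 15 mm thick, top 92 mm above the counter, inner face at x = -205 mm minus the travel in the unit's frame
- drawer_handle (a point): Middle of the drawer's handle: a horizontal steel bar, 11 mm thick, 130 mm long across the drawer front, its centre line 35 mm in front of the panel's face and 68 mm above the counter; two thin posts near its ends. Moves with the drawer
- pin: Straight beech rolling pin, a plain round rod 360 mm long, 32 thick, about 0.2 kg, lying on the drawer floor along the drawer near the middle of either lane. Origin: its centre, on its axis. x along the pin, towards the back of the unit while in the drawer (front end at x = -180 mm); y and z turn as it rolls. As the drawer opens it stays inside, sliding a little
- spatula: Silicone spatula with a red blade and a wooden handle, 300 mm long, 55 mm wide, 14 mm high, lying in the other lane of the drawer; to be left in there. Origin: centre of its underside; x along it
- board: Fixed pastry board of pale wood with two dark strips, 400 by 280 mm, 18 mm thick, lying on the counter on the side to which the drawer opens. Origin: centre of its underside; x along the 400 mm, z up
- flour: White jar with wooden lid, 110 mm across, 170 mm high, loose on the counter near the far edge; leave alone. Origin: centre of its underside
- mug: Blue mug, 84 mm across, 95 mm high, loose; leave alone. Origin: centre of its underside
- mill: Dark wooden pepper mill, 56 mm across, 175 mm high, loose; leave alone. Origin: centre of its underside
- cutter: Copper biscuit cutter ring, 72 mm across, 35 mm high, loose; leave alone. Origin: centre of its underside

How it is judged:
By the outcome, as a careful person would: the job done as asked, in the order asked, and still so for the second after the job is handed in, while the arm keeps its last pose, push and grip.
It also fails if it takes over 61 s, if anything falls off the work surface, if the arm or the gripper's body presses on something with over 40 N, if the wrist force passes 120 N, or if a joint passes its speed limit or range.

### The arm

A 6-joint arm with a two-finger parallel gripper is mounted at the origin on the work surface. World frame = base frame: x ahead of the robot, y to its left, z up, the work surface at z = 0. Lengths are in m, angles in rad, forces in N, time in s.
With the tool pointing down it reaches from about 0.325 to 0.9 m from the base axis. Payload 3.5 kg.
Tool frame: the origin (TCP) lies at the very end of the fingers, on their centre line; the grasp point (between the pads) lies r.tcp_to_grasp behind it (r.tcp_to_grasp is the distance from the TCP to the grasp point, in m); z points along the fingers, y is the line along which they close (so a half turn about z gives the same grasp; the last joint's range is limited). The gripper opens to 85 mm and grips with 20 to 120 N. Pads are 22 mm wide; open, the fingers measure 114 mm over their backs; the gripper's body (76 mm by 85 mm) begins 54 mm behind the grasp point. The pads swing forward as they close: fully open they stand 13 mm farther back than shut.
Start: joints at [1.227, 0.276, -0.026, 1.268, 0, 1.467], TCP at [0.149, 0.607, 0.231] pointing down, gripper open.
Joint ranges: [-3.12, 3.12], [-0.85, 1.88], [-1.08, 1.24], [-1.95, 2.15], [-1.57, 1.53], [-3.14, 3.14]. Speed limits (rad/s): [2.57, 2.57, 3.14, 3.14, 3.14, 3.14].

### API

Orientations are given as [roll, pitch, yaw] about the fixed x, y, z axes, in that order (R = Rz(yaw) Ry(pitch) Rx(roll)).
In Python, from workcell import monitor, imaging, ticket, boxes_of, silhouettes, r gives the robot as it stands. The module is installed in compiled form; this text tells all that it offers.
- The arm moves only by the shell command python3 -m jog 'ROWS'. ROWS is JSON, a list of rows, each an object with "linear": the shift along the tool's x, y, z in m, a list of three; "angular": the turn, a rotation vector about the tool's x, y, z in degrees, a list of three; "claw": the finger opening in m, from 0 to 0.0854. In form: [{"linear": [dx, dy, dz], "angular": [wx, wy, wz], "claw": claw}, ...]. A call has exactly 5 rows; each row is the pose to reach, as a shift and turn from the pose commanded when the call began, along the tool's axes at that moment; what a row does not reach only later rows make up. A row lasts 1/10 s, in which the tool goes at most 50 mm and 8.59 degrees, less where a joint would pass 70% of its speed; a pose out of reach is approached as far as the arm can. A call with a gripper value outside its range is refused whole. The fingers move at their own pace and stop on an object; the grip force is fixed at half the most. Time passes only in rows, so rows that repeat a pose let the fingers close, or fill a call up. It gives the time, the measured TCP pose, the force, the opening and the grip force at its end, in the units of the state.
- monitor.read_state(): the state, without advancing time (a new reading comes with each control period).
- imaging.grab_frame(name): name is "scene" or "top" or "wrist"; returns a dict with "pixels" (400x640x3 uint8, red, green, blue), "vfov" (degrees; the focal length in pixels is half the picture's height over the tangent of half this angle, whatever the lens; pixels are square), "cx", "cy" (the principal point, pixels), "k1" (the pictures are not rectified: a ray, as slopes to the right and down, at radius r is drawn at 1 + k1 r^2 times it, then the intrinsics apply), "view" (4x4, takes a point from world to camera coordinates); the wrist camera has in their place "T_tool_cam" (4x4, takes a point from camera to tool coordinates, whose origin is the TCP and whose axes are the flange's). Camera axes: x right, y down, z forward; pixel columns grow to the right and rows downward; lengths in m; the calibration is good to about 2 mm. A picture is of the moment at which its call begins: read the wrist's pose just before it. There is no depth.
- ticket.hand_in(): hands the job in; it is judged then, once.
Trained networks look in a picture, given as the dict that the camera call returned (one of the last four; its "shot" number tells which), for a name from the list of things; names that differ only in an ending like _2 or _b are one class to them, and where a whole thing is asked for, a point or a joint stands for the part that bears it (a point fixed in the world has none). Each returns a list of dicts, best first, with "p" (0 to 1); they miss things now and then, are a little off and sometimes report something else, mostly with a low value. They report only what shows in the picture. A call takes as long as a camera call.
- boxes_of(picture, label): "location" ([x, y, z] in m, in world coordinates, good to about 4 mm: the middle of the surface that is visible of it).
- silhouettes(picture, label): "region" (400x640 bool, what is visible of it).
The state is a dict: "time_s": time; "joints": joint angles; "joint_vel": joint speeds; "tau": joint torques, N m; "tool_pos": TCP position; "eef_rot": TCP orientation; "contact_force": force on the tool from outside, world axes, zero at the start; "moment": the same for the moment, N m; "grip_width": finger opening in m; "grip_force": force on a finger pad.
Only numpy, scipy, OpenCV 4.12 (cv2) and the standard library are available. Lean on these libraries where they do the work, as an engineer would, in place of code of your own. Each camera call takes 0.05 s, during which the arm holds its last target. There are 200 camera calls.

## Working session

There is one attempt and no reset: what is moved stays moved. The work goes in short steps, Python scripts to look and compute and a shell command to move; the robot and the scene stay as the last step left them, time stands still between calls to the robot, and variables do not carry over. Pictures are saved under pics/ and viewed, at most 10 in all, crops included, and the job is handed in when it is done.

```bash
mkdir -p pics
python3 - <<'E'
from workcell import monitor, imaging, ticket, boxes_of, silhouettes, r
import cv2,numpy as np
s=monitor.read_state()
for k,v in s.items(): print(k,np.round(v,4))
print(r.tcp_to_grasp)
for n in ("scene","top"):
    f=imaging.grab_frame(n)
    cv2.imwrite(f"pics/{n}0.png",f["pixels"][:,:,::-1])
    print(n,{k:(np.round(v,4).tolist() if not isinstance(v,(int,float)) else v) for k,v in f.items() if k!="pixels"})
    for l in ("unit","drawer","drawer_handle","pin","spatula","board","flour","mug","mill","cutter"):
        try: print(l,[(np.round(d["location"],3).tolist(),round(d["p"],2)) for d in boxes_of(f,l)[:2]])
        except Exception as e: print(l,e)
E
```

```text
time_s 0.0
joints [ 1.2266  0.2772 -0.0279  1.268  -0.      1.4674]
joint_vel [-0.0004 -0.0011 -0.0001 -0.     -0.0009  0.0005]
tau [ 7.00000e-04 -4.45510e+01  2.95202e+01  1.64000e-02  0.00000e+00
  0.00000e+00]
tool_pos [0.1488 0.6062 0.2301]
eef_rot [-3.1394e+00 -2.0000e-04  2.9008e+00]
contact_force [ 0.0335  0.8123 -0.0691]
moment [-0.039  -0.0011 -0.0097]
grip_force 0.0
grip_width 0.0857
0.0187
scene {'vfov': 45.92799241898159, 'cx': 320.2346101987688, 'cy': 200.70717549391472, 'k1': -0.030185021712315713, 'view': [[0.7224, 0.6915, 0.0054, -0.4602], [0.3617, -0.3711, -0.8552, -0.1492], [-0.5894, 0.6198, -0.5182, 1.597], [0.0, 0.0, 0.0, 1.0]], 'shot': 1}
unit [([0.579, 0.342, 0.108], 0.67)]
drawer [([0.576, 0.174, 0.06], 0.8)]
drawer_handle [([0.576, 0.174, 0.066], 0.6)]
pin []
spatula []
board [([0.523, -0.396, 0.017], 0.59)]
flour [([0.825, 0.132, 0.107], 0.9)]
mug [([0.828, -0.033, 0.064], 0.63), ([0.581, 0.343, 0.111], 0.5)]
mill [([0.79, -0.236, 0.096], 0.63)]
cutter [([0.797, -0.108, 0.019], 0.88), ([0.58, 0.343, 0.108], 0.23)]
top {'vfov': 45.72233703180652, 'cx': 315.03612923778354, 'cy': 197.8854679263483, 'k1': -0.06696240703283772, 'view': [[-0.0199, -0.9998, 0.0066, 0.0068], [-0.9748, 0.0179, -0.2224, 0.6426], [0.2223, -0.0109, -0.9749, 1.1263], [0.0, 0.0, 0.0, 1.0]], 'shot': 2}
unit [([0.534, 0.384, 0.106], 0.71), ([0.555, 0.174, 0.075], 0.4)]
drawer [([0.55, 0.178, 0.072], 0.59), ([0.474, -0.38, 0.02], 0.49)]
drawer_handle [([0.554, 0.176, 0.073], 0.87)]
pin []
spatula []
board [([0.477, -0.381, 0.018], 0.97)]
flour [([0.772, 0.162, 0.172], 0.75)]
mug [([0.816, -0.027, 0.042], 0.64)]
mill [([0.759, -0.216, 0.137], 0.78)]
cutter [([0.799, -0.107, 0.022], 0.59), ([0.532, 0.385, 0.103], 0.55)]
```

View pics/scene0.png

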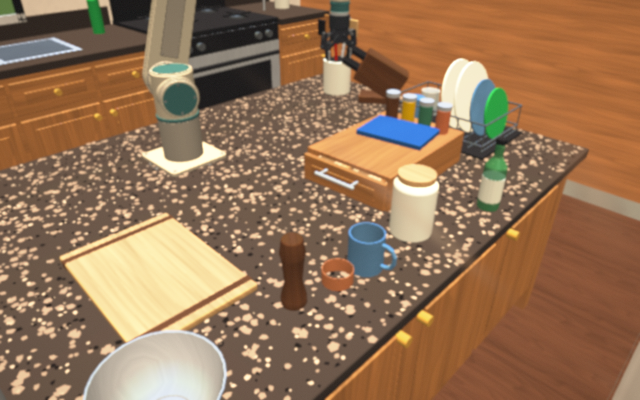

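View pics/top0.png

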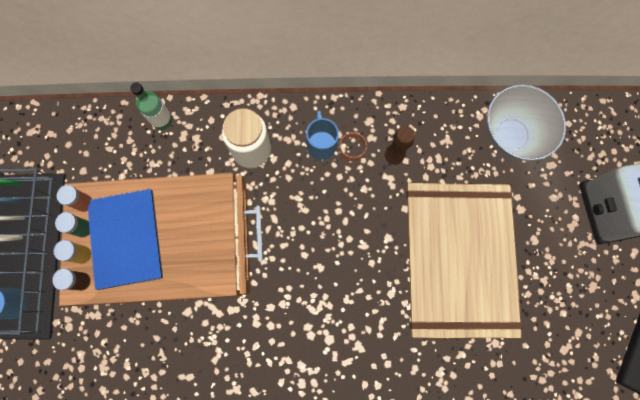

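The scene view shows the closed unit with its handle at about (335,180) and the board at (160,275). In the top view the handle bar runs about (259,208)–(261,260), the unit's front edge is near column 238, and the board is centred at about (463,258). The drawer opens along world -y. Next is a zoom on the handle in both views.

```bash
cat > h.py <<'E'
from workcell import monitor, imaging, ticket, boxes_of, silhouettes, r
import cv2,numpy as np
from scipy.spatial.transform import Rotation as R
def toolT(s=None):
    s=s or monitor.read_state(); T=np.eye(4); T[:3,:3]=R.from_euler('xyz',s["eef_rot"]).as_matrix(); T[:3,3]=s["tool_pos"]; return T
def grab(n):
    T=toolT(); f=imaging.grab_frame(n)
    f["V"]=np.array(f["view"]) if "view" in f else np.linalg.inv(T@np.array(f["T_tool_cam"]))
    return f
def F(f): return 200/np.tan(np.radians(f["vfov"])/2)
def proj(f,P):
    P=np.atleast_2d(P); c=P@f["V"][:3,:3].T+f["V"][:3,3]; s=c[:,:2]/c[:,2:]
    s=s*(1+f["k1"]*(s**2).sum(1,keepdims=True)); return s*F(f)+[f["cx"],f["cy"]]
def ray(f,px):
    d=(np.array(px,float)-[f["cx"],f["cy"]])/F(f); s=d.copy()
    for _ in range(20): s=d/(1+f["k1"]*(s@s))
    Rm=f["V"][:3,:3]; o=-Rm.T@f["V"][:3,3]; v=Rm.T@np.r_[s,1]; return o,v/np.linalg.norm(v)
def onz(f,px,z): o,v=ray(f,px); return o+v*(z-o[2])/v[2]
def tri(*obs):
    A=0;b=0
    for f,px in obs:
        o,v=ray(f,px); M=np.eye(3)-np.outer(v,v); A=A+M; b=b+M@o
    return np.linalg.solve(A,b)
E
python3 - <<'E'
from h import *
C=np.zeros((600,800,3),np.uint8)
t=cv2.imread("pics/top0.png"); s=cv2.imread("pics/scene0.png")
C[:560,:200]=cv2.resize(t[165:305,230:280],None,fx=4,fy=4,interpolation=2)
C[:600,210:780]=cv2.resize(s[135:235,300:395],None,fx=6,fy=6,interpolation=2)
cv2.imwrite("pics/c1.png",C)
E
```

```text
(no output)
```

View pics/c1.png

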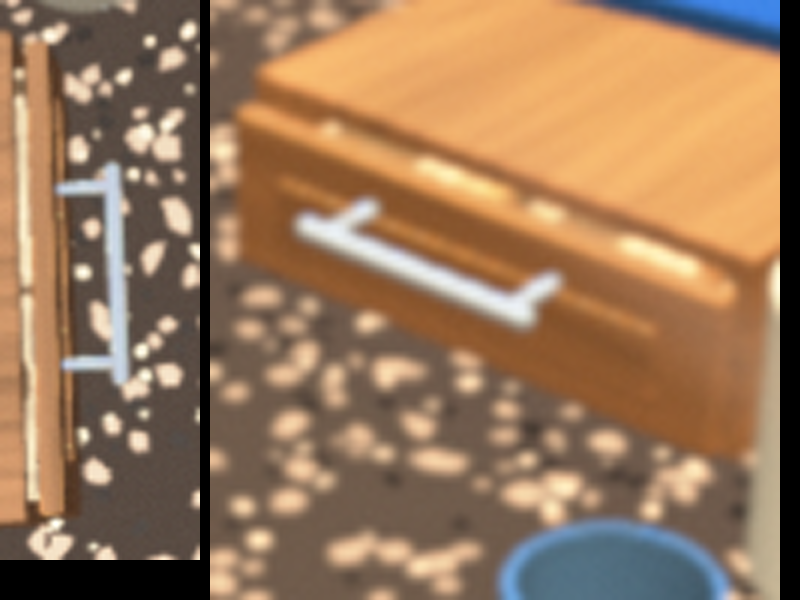

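The zoom shows the handle bar ends at top-view (258,206) and (260,260.5), and scene-view (353,188) and (315,172.7). The drawer is slightly open, leaving a strip of light between panel and top board.

Run:
```python
from h import *
np.set_printoptions(precision=4,suppress=True)
t=grab("top"); s=grab("scene")
a=tri((t,(258,206.8)),(s,(353,188))); b=tri((t,(260.2,260)),(s,(315.5,172.9)))
print("handle",a,b,np.linalg.norm(a-b),(a+b)/2, np.degrees(np.arctan2(*(a-b)[:2][::-1])))
for n,p,z in [("panel",(241.75,175),.092),("panel",(245.75,293.75),.092),("edge",(233,172.5),.105),("edge",(237,295),.105),("back",(60,305),.105)]:
    print(n,onz(t,p,z))
for f,n in((t,"top"),(s,"scene")):
    m=silhouettes(f,"board"); 
    if m:
        c,_=cv2.findContours(m[0]["region"].astype(np.uint8),0,2); c=max(c,key=cv2.contourArea)
        q=cv2.boxPoints(cv2.minAreaRect(c)) if n=="top" else cv2.approxPolyDP(c,12,True)[:,0]
        P=np.array([onz(f,p,.018) for p in q]); print(n,P, P.mean(0))
w=grab("wrist"); cv2.imwrite("pics/w0.png",w["pixels"][:,:,::-1]); print(np.array(w["T_tool_cam"]),w["vfov"])
```

```text
handle [0.6239 0.1399 0.0687] [0.4894 0.1333 0.068 ] 0.13471403614470445 [0.5567 0.1366 0.0683] 2.820934966856784
panel [0.7005 0.1778 0.092 ]
panel [0.4069 0.1644 0.092 ]
edge [0.7037 0.1978 0.105 ]
edge [0.404  0.1833 0.105 ]
back [0.3847 0.6075 0.105 ]
top [[ 0.6911 -0.2463  0.018 ]
 [ 0.6976 -0.5506  0.018 ]
 [ 0.2844 -0.5214  0.018 ]
 [ 0.2837 -0.2372  0.018 ]] [ 0.4892 -0.3889  0.018 ]
scene [[ 0.6904 -0.2571  0.018 ]
 [ 0.3013 -0.2457  0.018 ]
 [ 0.2882 -0.5185  0.018 ]
 [ 0.6407 -0.534   0.018 ]
 [ 0.698  -0.4355  0.018 ]] [ 0.5237 -0.3982  0.018 ]
[[-0.0001 -0.966  -0.2585  0.0647]
 [ 1.      0.0001 -0.0008 -0.0003]
 [ 0.0007 -0.2585  0.966  -0.1422]
 [ 0.      0.      0.      1.    ]] 68.96213391171243
```

```bash
cat >> h.py <<'E'
def rot(yaw,tilt=0):
    # tool down, yaw deg; tilt: rotation about world axis along unit y (deg)
    return R.from_euler('xyz',[180,0,yaw],degrees=True)
def go(pos,Rt,T=None):
    T=toolT() if T is None else T
    l=T[:3,:3].T@(np.array(pos)-T[:3,3]); a=(R.from_matrix(T[:3,:3]).inv()*Rt).as_rotvec(degrees=True)
    print("lin",np.round(l,4),"ang",np.round(a,2)); return l,a
E
python3 - <<'E'
from h import *
go([.5563,.1365,.20],rot(182.75));
E
```

```text
lin [-0.5077 -0.3597  0.0313] ang [ -0.    -0.   -16.55]
```

```bash
python3 -m jog '[{"linear":[-0.034,-0.024,0],"angular":[0,0,-3],"claw":0.026},{"linear":[-0.068,-0.048,0],"angular":[0,0,-6],"claw":0.026},{"linear":[-0.102,-0.072,0],"angular":[0,0,-9],"claw":0.026},{"linear":[-0.136,-0.096,0],"angular":[0,0,-12],"claw":0.026},{"linear":[-0.17,-0.12,0],"angular":[0,0,-16.5],"claw":0.026}]'; python3 -c "
from h import *
go([.5563,.1365,.20],rot(182.75))"
```

```text
time_s: 1.85
tool_pos: [0.2864, 0.4487, 0.2315]
eef_rot: [3.141, 0.0, -3.091]
contact_force: [0.4, 0.3, 0.2]
grip_width: 0.0261
grip_force: 0.0
lin [-0.2538 -0.3254  0.0315] ang [0.02 0.02 0.14]
```

```bash
python3 -m jog '[{"linear":[-0.03,-0.036,0],"angular":[0,0,0],"claw":0.026},{"linear":[-0.06,-0.072,0],"angular":[0,0,0],"claw":0.026},{"linear":[-0.09,-0.108,0],"angular":[0,0,0],"claw":0.026},{"linear":[-0.12,-0.144,0],"angular":[0,0,0],"claw":0.026},{"linear":[-0.15,-0.18,0],"angular":[0,0,0],"claw":0.026}]'; python3 -m jog '[{"linear":[-0.03,-0.04,0.01],"angular":[0,0,0],"claw":0.026},{"linear":[-0.06,-0.08,0.02],"angular":[0,0,0],"claw":0.026},{"linear":[-0.09,-0.12,0.03],"angular":[0,0,0],"claw":0.026},{"linear":[-0.102,-0.145,0.03],"angular":[0,0,0],"claw":0.026},{"linear":[-0.102,-0.145,0.03],"angular":[0,0,0],"claw":0.026}]'
python3 - <<'E'
from h import *
np.set_printoptions(precision=4,suppress=True)
w=grab("wrist"); cv2.imwrite("pics/w1.png",w["pixels"][:,:,::-1])
print([(d["location"],d["p"]) for d in boxes_of(w,"drawer_handle")])
c=np.array([.5563,.1365,.068]); u=np.array([.9988,.048,0])
print(proj(w,[c-u*.065,c,c+u*.065]))
go([.5563,.1365,.20],rot(182.75))
E
```

```text
time_s: 2.35
tool_pos: [0.445, 0.2756, 0.2316]
eef_rot: [3.141, 0.001, -3.094]
contact_force: [0.8, -0.1, -0.1]
grip_width: 0.0265
grip_force: 0.0
time_s: 2.85
tool_pos: [0.5546, 0.1338, 0.2008]
eef_rot: [-3.141, 0.0, -3.1]
contact_force: [-0.6, 0.9, 0.4]
grip_width: 0.0261
grip_force: 0.0
[([0.5118, 0.1711, 0.0749], 0.56)]
[[323.5527 118.6095]
 [323.7755 187.6096]
 [323.9643 248.9437]]
lin [-0.0037 -0.0004  0.0012] ang [ 0.03 -0.03 -0.14]
```

View pics/w1.png

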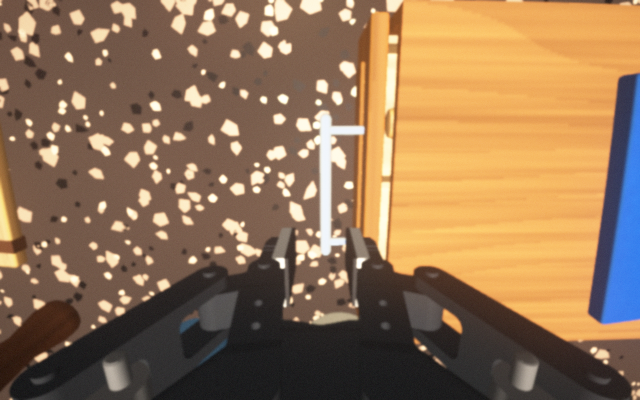

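The wrist view shows the handle bar at column 326, rows 118–252, centred between the fingers along y within 2 mm. Next I lower the gripper onto it and close.

```bash
python3 -m jog '[{"linear":[-0.002,0.001,0.03],"angular":[0,0,0],"claw":0.026},{"linear":[-0.002,0.001,0.06],"angular":[0,0,0],"claw":0.026},{"linear":[-0.002,0.001,0.09],"angular":[0,0,0],"claw":0.026},{"linear":[-0.002,0.001,0.11],"angular":[0,0,0],"claw":0.026},{"linear":[-0.002,0.001,0.12],"angular":[0,0,0],"claw":0.026}]'; python3 -m jog '[{"linear":[0,0,0.01],"angular":[0,0,0],"claw":0.026},{"linear":[0,0,0.02],"angular":[0,0,0],"claw":0.026},{"linear":[0,0,0.03],"angular":[0,0,0],"claw":0.026},{"linear":[0,0,0.032],"angular":[0,0,0],"claw":0.026},{"linear":[0,0,0.032],"angular":[0,0,0],"claw":0.026}]';  python3 -m jog '[{"linear":[0,0,0],"angular":[0,0,0],"claw":0.018},{"linear":[0,0,0],"angular":[0,0,0],"claw":0.014},{"linear":[0,0,0],"angular":[0,0,0],"claw":0.01},{"linear":[0,0,0],"angular":[0,0,0],"claw":0.004},{"linear":[0,0,0],"angular":[0,0,0],"claw":0.004}]'
```

```text
time_s: 3.45
tool_pos: [0.552, 0.1395, 0.0794]
eef_rot: [3.142, -0.004, -3.092]
contact_force: [-0.7, -0.4, -0.2]
grip_width: 0.0261
grip_force: 0.0
time_s: 3.95
tool_pos: [0.5549, 0.1384, 0.0498]
eef_rot: [3.141, 0.001, -3.094]
contact_force: [0.3, 0.3, -0.3]
grip_width: 0.0265
grip_force: 0.1
time_s: 4.45
tool_pos: [0.5548, 0.1382, 0.0496]
eef_rot: [3.142, 0.0, -3.095]
contact_force: [-0.2, 0.0, 2.3]
grip_width: 0.0094
grip_force: 58.5
```

```bash
python3 -m jog '[{"linear":[0,-0.004,0],"angular":[0,0,0],"claw":0.004},{"linear":[0,-0.012,0],"angular":[0,0,0],"claw":0.004},{"linear":[0,-0.024,0],"angular":[0,0,0],"claw":0.004},{"linear":[0,-0.039,0],"angular":[0,0,0],"claw":0.004},{"linear":[0,-0.055,0],"angular":[0,0,0],"claw":0.004}]'; python3 -m jog '[{"linear":[0,-0.016,0],"angular":[0,0,0],"claw":0.004},{"linear":[0,-0.032,0],"angular":[0,0,0],"claw":0.004},{"linear":[0,-0.048,0],"angular":[0,0,0],"claw":0.004},{"linear":[0,-0.064,0],"angular":[0,0,0],"claw":0.004},{"linear":[0,-0.08,0],"angular":[0,0,0],"claw":0.004}]';python3 -m jog '[{"linear":[0,-0.016,0],"angular":[0,0,0],"claw":0.004},{"linear":[0,-0.032,0],"angular":[0,0,0],"claw":0.004},{"linear":[0,-0.048,0],"angular":[0,0,0],"claw":0.004},{"linear":[0,-0.064,0],"angular":[0,0,0],"claw":0.004},{"linear":[0,-0.08,0],"angular":[0,0,0],"claw":0.004}]'
```

```text
time_s: 4.95
tool_pos: [0.5574, 0.0819, 0.0496]
eef_rot: [-3.142, 0.0, -3.094]
contact_force: [-1.3, 1.4, 5.6]
grip_width: 0.009
grip_force: 58.9
time_s: 5.45
tool_pos: [0.5611, 0.0014, 0.0496]
eef_rot: [-3.141, 0.0, -3.095]
contact_force: [0.0, 2.3, 4.5]
grip_width: 0.0087
grip_force: 59.0
time_s: 5.95
tool_pos: [0.5648, -0.0786, 0.0496]
eef_rot: [-3.141, 0.001, -3.095]
contact_force: [0.6, 2.5, 4.9]
grip_width: 0.0089
grip_force: 59.0
```

```bash
python3 -m jog '[{"linear":[0,-0.012,0],"angular":[0,0,0],"claw":0.004},{"linear":[0,-0.02,0],"angular":[0,0,0],"claw":0.004},{"linear":[0,-0.028,0],"angular":[0,0,0],"claw":0.004},{"linear":[0,-0.034,0],"angular":[0,0,0],"claw":0.004},{"linear":[0,-0.038,0],"angular":[0,0,0],"claw":0.004}]'; python3 -m jog '[{"linear":[0,-0.003,0],"angular":[0,0,0],"claw":0.004},{"linear":[0,-0.005,0],"angular":[0,0,0],"claw":0.004},{"linear":[0,-0.007,0],"angular":[0,0,0],"claw":0.004},{"linear":[0,-0.009,0],"angular":[0,0,0],"claw":0.004},{"linear":[0,-0.009,0],"angular":[0,0,0],"claw":0.004}]'
```

```text
time_s: 6.45
tool_pos: [0.5665, -0.1162, 0.0496]
eef_rot: [-3.141, 0.0, -3.096]
contact_force: [-0.8, 2.5, 5.8]
grip_width: 0.009
grip_force: 59.1
time_s: 6.95
tool_pos: [0.5669, -0.1252, 0.0496]
eef_rot: [-3.14, 0.0, -3.095]
contact_force: [-0.3, -0.2, 6.2]
grip_width: 0.0087
grip_force: 59.0
```

Travel so far is about 0.268 m. I'll creep forward until the stop shows in the force reading.

```bash
python3 -m jog '[{"linear":[0,-0.002,0],"angular":[0,0,0],"claw":0.004},{"linear":[0,-0.003,0],"angular":[0,0,0],"claw":0.004},{"linear":[0,-0.004,0],"angular":[0,0,0],"claw":0.004},{"linear":[0,-0.004,0],"angular":[0,0,0],"claw":0.004},{"linear":[0,-0.004,0],"angular":[0,0,0],"claw":0.004}]'
```

```text
time_s: 7.45
tool_pos: [0.5669, -0.1251, 0.0496]
eef_rot: [3.135, 0.001, -3.093]
contact_force: [0.7, 9.6, 7.9]
grip_width: 0.0089
grip_force: 59.4
```

```bash
python3 -m jog '[{"linear":[0,0.004,0],"angular":[0,0,0],"claw":0.004},{"linear":[0,0.004,0],"angular":[0,0,0],"claw":0.016},{"linear":[0,0.004,0],"angular":[0,0,0],"claw":0.026},{"linear":[0,0.004,0],"angular":[0,0,0],"claw":0.026},{"linear":[0,0.004,0],"angular":[0,0,0],"claw":0.026}]'; python3 -m jog '[{"linear":[0,0,-0.02],"angular":[0,0,0],"claw":0.026},{"linear":[0,0,-0.05],"angular":[0,0,0],"claw":0.026},{"linear":[0,0,-0.09],"angular":[0,0,0],"claw":0.026},{"linear":[0,0,-0.14],"angular":[0,0,0],"claw":0.026},{"linear":[0,0,-0.19],"angular":[0,0,0],"claw":0.026}]'; python3 -m jog '[{"linear":[0,0.03,-0.03],"angular":[0,0,-8],"claw":0.05},{"linear":[0,0.06,-0.06],"angular":[0,0,-16],"claw":0.05},{"linear":[0,0.09,-0.06],"angular":[0,0,-24],"claw":0.05},{"linear":[0,0.12,-0.06],"angular":[0,0,-32],"claw":0.05},{"linear":[0,0.12,-0.06],"angular":[0,0,-40],"claw":0.05}]'; python3 -m jog '[{"linear":[0.0,0,0],"angular":[0,0,-8],"claw":0.05},{"linear":[0,0,0],"angular":[0,0,-16],"claw":0.05},{"linear":[0,0,0],"angular":[0,0,-24],"claw":0.05},{"linear":[0,0,0],"angular":[0,0,-32],"claw":0.05},{"linear":[0,0,0],"angular":[0,0,-40],"claw":0.05}]'
python3 - <<'E'
from h import *
np.set_printoptions(precision=4,suppress=True)
t=grab("top"); s=grab("scene"); w=grab("wrist")
for n,f in(("top",t),("scene",s),("wrist",w)):
    for l in("pin","spatula","drawer_handle"): print(n,l,[(np.array(d["location"]),round(d["p"],2)) for d in boxes_of(f,l)[:2]])
C=np.vstack([np.hstack([cv2.resize(t["pixels"],(400,250)),cv2.resize(s["pixels"],(400,250))]),cv2.copyMakeBorder(cv2.resize(w["pixels"],(560,350)),0,0,0,240,0)])
cv2.imwrite("pics/c2.png",C[:,:,::-1])
for n,f in(("top",t),("scene",s),("wrist",w)): cv2.imwrite(f"pics/{n}2.png",f["pixels"][:,:,::-1])
np.savez("pics/f2.npz",V=w["V"])
E
```

```text
time_s: 7.95
tool_pos: [0.5663, -0.1237, 0.0488]
eef_rot: [3.141, -0.001, -3.095]
contact_force: [0.8, 0.7, 0.6]
grip_width: 0.0258
grip_force: 0.0
time_s: 8.45
tool_pos: [0.566, -0.1233, 0.2403]
eef_rot: [3.141, -0.002, -3.094]
contact_force: [0.8, -0.4, -0.3]
grip_width: 0.0263
grip_force: 0.0
time_s: 8.95
tool_pos: [0.5607, -0.0007, 0.2996]
eef_rot: [3.141, 0.001, -2.387]
contact_force: [-0.2, -0.5, -0.3]
grip_width: 0.0503
grip_force: 0.0
time_s: 9.45
tool_pos: [0.5609, -0.0036, 0.2989]
eef_rot: [3.141, -0.0, -1.692]
contact_force: [0.3, -0.6, 0.5]
grip_width: 0.05
grip_force: 0.0
top pin [(array([0.4958, 0.1714, 0.0511]), 0.57)]
top spatula [(array([0.6193, 0.1767, 0.0328]), 0.85)]
top drawer_handle [(array([0.5846, 0.1522, 0.0225]), 0.83)]
scene pin [(array([0.5067, 0.1077, 0.0483]), 0.6)]
scene spatula [(array([0.6244, 0.1817, 0.0281]), 0.69)]
scene drawer_handle []
wrist pin [(array([0.5025, 0.0225, 0.0496]), 0.73)]
wrist spatula [(array([0.6197, 0.1731, 0.0299]), 0.75), (array([0.5618, 0.0151, 0.0228]), 0.58)]
wrist drawer_handle [(array([0.5635, 0.013 , 0.0214]), 0.76), (array([0.4982, 0.0221, 0.0518]), 0.41)]
```

View pics/c2.png

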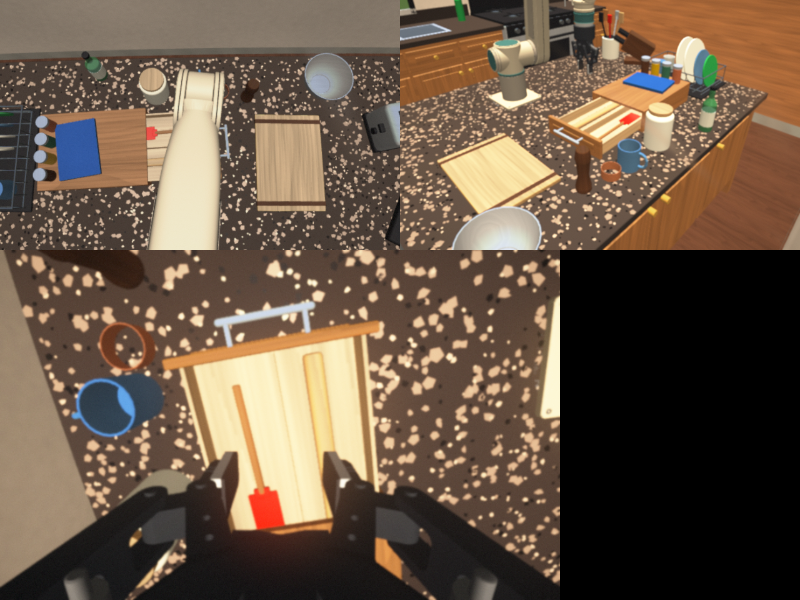

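The composite shows the drawer open with the pin in the lane nearer the robot (wrist picture about (359,118) to (370,235)). The red spatula is in the other lane. I'll measure the pin's axis from the wrist and scene views.

```bash
cat > m.py <<'E'
from h import *
np.set_printoptions(precision=4,suppress=True)
def line(f,l="pin"):
    for d in silhouettes(f,l)[:1]:
        ys,xs=np.nonzero(d["region"]); p=np.c_[xs,ys].astype(float)
        vx,vy,x0,y0=cv2.fitLine(p.astype(np.float32),cv2.DIST_L2,0,.01,.01).ravel()
        t=(p-[x0,y0])@[vx,vy]; e=[(x0+vx*k,y0+vy*k) for k in (t.min(),t.max())]
        print(len(p),round(d["p"],2),"ends",np.round(e,1)); return e
    print("none")
if __name__=="__main__":
    w=grab("wrist"); s=grab("scene"); L={}
    for n,f in(("w",w),("s",s)):
        print(n); e=line(f); L[n]=e
        if e: print([onz(f,q,.036) for q in e])
    if L["w"] and L["s"]:
        pl=[]
        for f,e in((w,L["w"]),(s,L["s"])):
            o,a=ray(f,e[0]); _,b=ray(f,e[1]); n=np.cross(a,b); n/=np.linalg.norm(n); pl.append((n,n@o))
        d=np.cross(pl[0][0],pl[1][0]); d/=np.linalg.norm(d)
        for y in (-.06,0.0,.1):
            print("axis at y",np.linalg.solve([pl[0][0],pl[1][0],[0,1,0]],[pl[0][1],pl[1][1],y]))
E
python3 m.py
```

```text
w
2865 0.81 ends [[358.1 116.5]
 [377.7 304.8]]
[array([ 0.5026, -0.0629,  0.036 ]), array([0.4987, 0.2329, 0.036 ])]
s
838 0.95 ends [[278.8 203.3]
 [350.4 164.9]]
[array([ 0.499 , -0.0178,  0.036 ]), array([0.4881, 0.2912, 0.036 ])]
axis at y [ 0.5028 -0.06    0.0379]
axis at y [0.5022 0.     0.0391]
axis at y [0.5011 0.1    0.0412]
```

Run:
```python
from h import *
go([.5015,.10,.15],rot(271.5))
```

```text
lin [-0.0952  0.0724  0.1493] ang [-0.   0.  -8.8]
```

```bash
python3 -m jog '[{"linear":[-0.03,0.024,0.02],"angular":[0,0,-3],"claw":0.055},{"linear":[-0.06,0.048,0.05],"angular":[0,0,-6],"claw":0.055},{"linear":[-0.09,0.068,0.09],"angular":[0,0,-8.8],"claw":0.055},{"linear":[-0.095,0.0724,0.13],"angular":[0,0,-8.8],"claw":0.055},{"linear":[-0.095,0.0724,0.149],"angular":[0,0,-8.8],"claw":0.055}]'
python3 - <<'E'
from m import *
w=grab("wrist"); e=line(w); print([onz(w,q,.036) for q in e], monitor.read_state()["tool_pos"])
cv2.imwrite("pics/w3.png",w["pixels"][:,:,::-1])
for z in(.036,): print(proj(w,[[.5026,-.063,z],[.50,.1,z]]))
E
```

```text
time_s: 10.75
tool_pos: [0.4974, 0.1011, 0.1465]
eef_rot: [3.135, 0.0, -1.542]
contact_force: [-0.3, 0.6, 0.4]
grip_width: 0.0548
grip_force: 0.0
11732 0.64 ends [[316.   -0.4]
 [322.9 321.3]]
[array([ 0.5047, -0.0525,  0.036 ]), array([0.4904, 0.2368, 0.036 ])] [0.498  0.1001 0.1469]
[[319.1462 -15.5978]
 [317.0134 191.4572]]
```

View pics/w3.png

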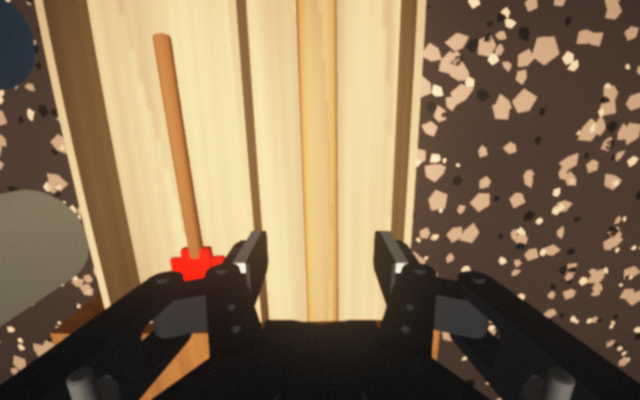

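The wrist view shows the pin running straight between the open fingers (columns 300–337), parallel to the drawer sides. The lane edges are well clear of both fingers.

Run:
```python
from h import *
go([.4972,.10,.021],rot(272.8))
```

```text
lin [-0.     -0.0002  0.1259] ang [ 0.43 -0.02 -1.24]
```

```bash
python3 -m jog '[{"linear":[0,0,0.03],"angular":[0,0,-1.2],"claw":0.055},{"linear":[0,0,0.06],"angular":[0,0,-1.2],"claw":0.055},{"linear":[0,0,0.085],"angular":[0,0,-1.2],"claw":0.055},{"linear":[0,0,0.1],"angular":[0,0,-1.2],"claw":0.055},{"linear":[0,0,0.1],"angular":[0,0,-1.2],"claw":0.055}]'; python3 -c "
from h import *
go([.4972,.10,.021],rot(272.8)); print(monitor.read_state()['contact_force'])"
```

```text
time_s: 11.35
tool_pos: [0.5011, 0.0994, 0.0497]
eef_rot: [3.139, -0.0, -1.524]
contact_force: [-0.4, 0.1, -0.1]
grip_width: 0.0548
grip_force: 0.0
lin [-0.0008  0.0038  0.0287] ang [ 0.13 -0.01 -0.14]
[-0.44590831  0.07709477 -0.10167065]
```

```bash
python3 -m jog '[{"linear":[0,0.003,0.008],"angular":[0,0,0],"claw":0.055},{"linear":[0,0.003,0.015],"angular":[0,0,0],"claw":0.055},{"linear":[0,0.003,0.022],"angular":[0,0,0],"claw":0.055},{"linear":[0,0.003,0.028],"angular":[0,0,0],"claw":0.055},{"linear":[0,0.003,0.028],"angular":[0,0,0],"claw":0.055}]'; python3 -m jog '[{"linear":[0,0,0],"angular":[0,0,0],"claw":0.045},{"linear":[0,0,0],"angular":[0,0,0],"claw":0.038},{"linear":[0,0,0],"angular":[0,0,0],"claw":0.032},{"linear":[0,0,0],"angular":[0,0,0],"claw":0.024},{"linear":[0,0,0],"angular":[0,0,0],"claw":0.02}]'; python3 -m jog '[{"linear":[0,0,0],"angular":[0,0,0],"claw":0.02},{"linear":[0,0,0],"angular":[0,0,0],"claw":0.02},{"linear":[0,0,0],"angular":[0,0,0],"claw":0.02},{"linear":[0,0,0],"angular":[0,0,0],"claw":0.02},{"linear":[0,0,0],"angular":[0,0,0],"claw":0.02}]'
```

```text
time_s: 11.85
tool_pos: [0.4978, 0.0996, 0.0215]
eef_rot: [3.14, -0.0, -1.524]
contact_force: [0.1, 0.8, 0.0]
grip_width: 0.0549
grip_force: 0.0
time_s: 12.35
tool_pos: [0.4987, 0.0997, 0.0229]
eef_rot: [-3.141, 0.0, -1.523]
contact_force: [-2.5, 0.5, 5.1]
grip_width: 0.0303
grip_force: 59.2
time_s: 12.85
tool_pos: [0.4987, 0.0997, 0.0229]
eef_rot: [-3.141, 0.0, -1.524]
contact_force: [-1.9, -0.3, 5.0]
grip_width: 0.0303
grip_force: 59.2
```

The pin is gripped at 30.3 mm with 59 N. I'll lift it 4 mm, check, then tip the front up about its back end.

```bash
python3 -m jog '[{"linear":[0,0,-0.001],"angular":[0,0,0],"claw":0.02},{"linear":[0,0,-0.002],"angular":[0,0,0],"claw":0.02},{"linear":[0,0,-0.003],"angular":[0,0,0],"claw":0.02},{"linear":[0,0,-0.004],"angular":[0,0,0],"claw":0.02},{"linear":[0,0,-0.005],"angular":[0,0,0],"claw":0.02}]'; python3 -m jog '[{"linear":[0,0,-0.0045],"angular":[0,1.3,0],"claw":0.02},{"linear":[0,0,-0.009],"angular":[0,2.6,0],"claw":0.02},{"linear":[0,0,-0.0135],"angular":[0,3.9,0],"claw":0.02},{"linear":[0,0,-0.018],"angular":[0,5.2,0],"claw":0.02},{"linear":[0,0,-0.0223],"angular":[0,6.5,0],"claw":0.02}]'
python3 - <<'E'
from m import *
w=grab("wrist"); s=grab("scene"); cv2.imwrite("pics/w4.png",w["pixels"][:,:,::-1]); cv2.imwrite("pics/s4.png",s["pixels"][:,:,::-1])
L=[line(f) for f in (w,s)]
# predicted pin endpoints in the two views
T=toolT(); Rm=T[:3,:3]; A=T[:3,3]-Rm[:,2]*.0131
F_=A+Rm[:,0]*.163; B=A-Rm[:,0]*.197; print("pred F",F_,"B",B)
for f in (w,s): print(proj(f,[F_,B]))
E
```

```text
time_s: 13.35
tool_pos: [0.4983, 0.0997, 0.0272]
eef_rot: [3.141, -0.0, -1.524]
contact_force: [-0.2, 1.0, -1.3]
grip_width: 0.03
grip_force: 59.3
time_s: 13.85
tool_pos: [0.4986, 0.0999, 0.0502]
eef_rot: [-3.141, -0.115, -1.523]
contact_force: [-0.2, 0.2, -1.9]
grip_width: 0.03
grip_force: 59.3
22955 0.7 ends [[319.6  -0.2]
 [320.8 323. ]]
841 0.58 ends [[265.1 195.2]
 [349.2 164.7]]
pred F [ 0.5062 -0.0603  0.0812] B [0.4892 0.2969 0.0405]
[[ 321.3375 -159.0238]
 [ 320.9723  516.1299]]
[[267.6705 195.5981]
 [351.8743 163.1653]]
```

The silhouette's front end (265,195) agrees with the predicted (268,196), so the pin is held firmly. I'll continue the tilt to 13°.

```bash
python3 -m jog '[{"linear":[0,0,-0.0045],"angular":[0,1.3,0],"claw":0.02},{"linear":[0,0,-0.009],"angular":[0,2.6,0],"claw":0.02},{"linear":[0,0,-0.0135],"angular":[0,3.9,0],"claw":0.02},{"linear":[0,0,-0.018],"angular":[0,5.2,0],"claw":0.02},{"linear":[0,0,-0.0223],"angular":[0,6.5,0],"claw":0.02}]'
python3 - <<'E'
from m import *
s=grab("scene"); cv2.imwrite("pics/s5.png",cv2.resize(s["pixels"][120:260,200:400,::-1],None,fx=4,fy=4,interpolation=2))
T=toolT(); Rm=T[:3,:3]; A=T[:3,3]-Rm[:,2]*.0131
F_=A+Rm[:,0]*.163; B=A-Rm[:,0]*.197; print("pred F",F_,"B",B, proj(s,[F_,B])); line(s)
k=(B[1]-.188)/(B-F_)[1]; print("axis top at edge",(B+(F_-B)*k)[2]+.0164,"front bottom",F_[2]-.0156, monitor.read_state()["contact_force"])
E
```

```text
time_s: 14.55
tool_pos: [0.4985, 0.1024, 0.0723]
eef_rot: [-3.141, -0.229, -1.524]
contact_force: [0.0, 0.4, -1.4]
grip_width: 0.03
grip_force: 59.3
pred F [ 0.5064 -0.0526  0.1225] B [0.4896 0.2976 0.0409] [[269.1669 180.5899]
 [352.1312 163.0233]]
791 0.67 ends [[265.9 180.5]
 [347.7 164.5]]
axis top at edge 0.08281659843989429 front bottom 0.10687213260802367 [ 0.7816 -0.1639 -0.5523]
```

View pics/s5.png

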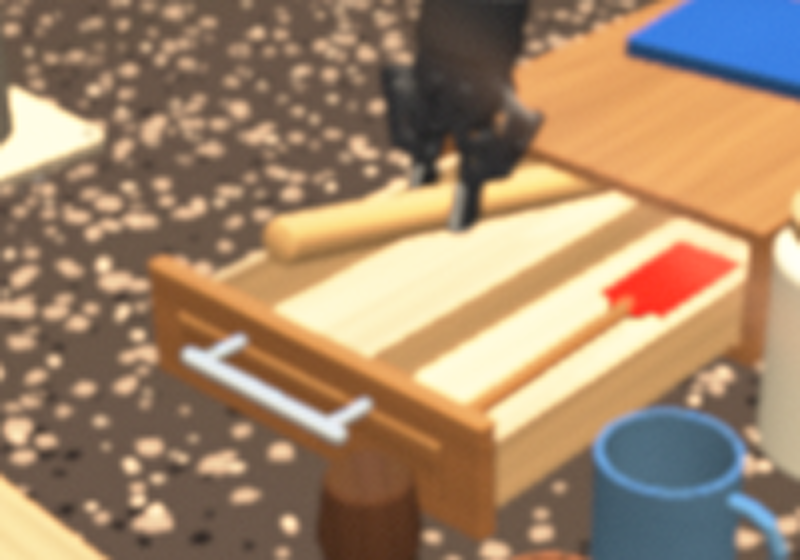

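The crop shows the pin tilted in the gripper with its front end at crop (285,240) above the panel line and its back end under the top board. The drawer and spatula are undisturbed. Next I slide the pin along its own axis.

```bash
python3 -m jog '[{"linear":[0.005,0,0],"angular":[0,0,0],"claw":0.02},{"linear":[0.015,0,0],"angular":[0,0,0],"claw":0.02},{"linear":[0.025,0,0],"angular":[0,0,0],"claw":0.02},{"linear":[0.035,0,0],"angular":[0,0,0],"claw":0.02},{"linear":[0.045,0,0],"angular":[0,0,0],"claw":0.02}]'; python3 -m jog '[{"linear":[0.01,0,0],"angular":[0,0,0],"claw":0.02},{"linear":[0.02,0,0],"angular":[0,0,0],"claw":0.02},{"linear":[0.03,0,0],"angular":[0,0,0],"claw":0.02},{"linear":[0.04,0,0],"angular":[0,0,0],"claw":0.02},{"linear":[0.05,0,0],"angular":[0,0,0],"claw":0.02}]'; python3 -m jog '[{"linear":[0.012,0,0],"angular":[0,0,0],"claw":0.02},{"linear":[0.024,0,0],"angular":[0,0,0],"claw":0.02},{"linear":[0.036,0,0],"angular":[0,0,0],"claw":0.02},{"linear":[0.048,0,0],"angular":[0,0,0],"claw":0.02},{"linear":[0.06,0,0],"angular":[0,0,0],"claw":0.02}]'
python3 - <<'E'
from m import *
s=grab("scene")
T=toolT(); Rm=T[:3,:3]; A=T[:3,3]-Rm[:,2]*.0131
F_=A+Rm[:,0]*.163; B=A-Rm[:,0]*.197; print("pred F",F_,"B",B, proj(s,[F_,B])); line(s)
E
```

```text
time_s: 15.15
tool_pos: [0.5004, 0.0571, 0.0821]
eef_rot: [-3.142, -0.227, -1.525]
contact_force: [-0.2, 0.2, -1.2]
grip_width: 0.0302
grip_force: 59.4
time_s: 15.65
tool_pos: [0.5028, 0.0089, 0.0934]
eef_rot: [-3.142, -0.227, -1.524]
contact_force: [-0.4, -0.1, -1.9]
grip_width: 0.0301
grip_force: 59.4
time_s: 16.15
tool_pos: [0.5055, -0.0497, 0.1069]
eef_rot: [-3.142, -0.227, -1.524]
contact_force: [-0.5, -0.1, -1.8]
grip_width: 0.0302
grip_force: 59.4
pred F [ 0.5131 -0.2068  0.1572] B [0.4972 0.1435 0.0756] [[219.5665 191.4314]
 [319.7215 170.2823]]
1220 0.81 ends [[216.9 191.6]
 [323.2 169.1]]
```

```bash
python3 -m jog '[{"linear":[0.006,0,-0.025],"angular":[0,0,0],"claw":0.02},{"linear":[0.012,0,-0.05],"angular":[0,-2,0],"claw":0.02},{"linear":[0.018,0,-0.078],"angular":[0,-6,0],"claw":0.02},{"linear":[0.024,0,-0.105],"angular":[0,-10,0],"claw":0.02},{"linear":[0.028,0,-0.12],"angular":[0,-13,0],"claw":0.02}]'
python3 - <<'E'
from m import *
t=grab("top"); s=grab("scene")
for q in [(408,184),(510,185),(520.5,336.5),(411,336)]: print(onz(t,q,.018))
C=np.mean([onz(t,q,.018) for q in [(408,184),(510,185),(520.5,336.5),(411,336)]],0); print("C",C)
m=silhouettes(s,"board")[0]["region"].astype(np.uint8); c=max(cv2.findContours(m,0,2)[0],key=cv2.contourArea)
for q in cv2.approxPolyDP(c,8,True)[:,0]: print("s",q,onz(s,q,.018))
cv2.imwrite("pics/s6.png",np.vstack([cv2.resize(t["pixels"][170:350,60:540,::-1],None,fx=1.5,fy=1.5),cv2.resize(s["pixels"][130:350,50:530,::-1],None,fx=1.5,fy=1.5)]))
E
```

```text
time_s: 16.75
tool_pos: [0.5068, -0.0492, 0.2327]
eef_rot: [-3.138, 0.001, -1.523]
contact_force: [0.6, 0.1, -2.4]
grip_width: 0.0303
grip_force: 59.6
[ 0.6885 -0.2553  0.018 ]
[ 0.681  -0.5331  0.018 ]
[ 0.2856 -0.5189  0.018 ]
[ 0.296  -0.2392  0.018 ]
C [ 0.4878 -0.3866  0.018 ]
s [257 286] [ 0.6969 -0.2598  0.018 ]
s [166 213] [ 0.2969 -0.2431  0.018 ]
s [ 58 258] [ 0.2887 -0.5233  0.018 ]
s [124 341] [ 0.637  -0.5341  0.018 ]
s [186 332] [ 0.701  -0.4397  0.018 ]
```

View pics/s6.png

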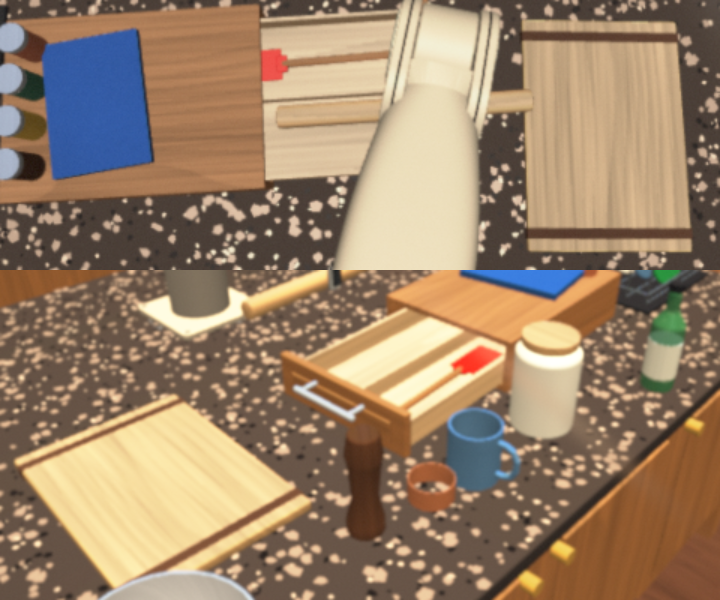

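The pin is out and level, with the drawer open, the spatula in place and the other things unmoved. The board centre is about (0.490,-0.389).

Run:
```python
from h import *
go([.4905,-.404,.235],rot(272.75)); print(np.degrees(monitor.read_state()["joints"]).round(1))
```

```text
lin [ 0.3532  0.0322 -0.0038] ang [-0.14 -0.08 -0.12]
[ -12.9    3.9  -15.9   70.    -0.  -105.5]
```

```bash
python3 -m jog '[{"linear":[0.015,0,0],"angular":[0,0,0],"claw":0.02},{"linear":[0.04,0.003,0],"angular":[0,0,0],"claw":0.02},{"linear":[0.07,0.006,0],"angular":[0,0,0],"claw":0.02},{"linear":[0.105,0.01,0],"angular":[0,0,0],"claw":0.02},{"linear":[0.14,0.013,0],"angular":[0,0,0],"claw":0.02}]'; python3 -m jog '[{"linear":[0.035,0.003,0],"angular":[0,0,0],"claw":0.02},{"linear":[0.07,0.006,0],"angular":[0,0,0],"claw":0.02},{"linear":[0.105,0.01,0],"angular":[0,0,0],"claw":0.02},{"linear":[0.14,0.013,0],"angular":[0,0,0],"claw":0.02},{"linear":[0.17,0.016,0],"angular":[0,0,0],"claw":0.02}]'; python3 -m jog '[{"linear":[0.02,0.002,0.01],"angular":[0,0,0],"claw":0.02},{"linear":[0.035,0.003,0.03],"angular":[0,0,0],"claw":0.02},{"linear":[0.043,0.003,0.05],"angular":[0,0,0],"claw":0.02},{"linear":[0.043,0.003,0.075],"angular":[0,0,0],"claw":0.02},{"linear":[0.043,0.003,0.095],"angular":[0,0,0],"claw":0.02}]'; python3 -c "
from h import *
go([.4905,-.404,.115],rot(272.75))"
```

```text
time_s: 17.4
tool_pos: [0.4977, -0.19, 0.2277]
eef_rot: [3.138, 0.001, -1.522]
contact_force: [0.4, 0.0, -1.6]
grip_width: 0.0298
grip_force: 59.7
time_s: 17.9
tool_pos: [0.49, -0.3611, 0.2274]
eef_rot: [3.138, 0.001, -1.524]
contact_force: [0.8, 0.2, -1.8]
grip_width: 0.0302
grip_force: 59.7
time_s: 18.4
tool_pos: [0.4888, -0.4017, 0.131]
eef_rot: [3.138, 0.003, -1.523]
contact_force: [0.1, 0.3, -1.8]
grip_width: 0.0302
grip_force: 59.7
lin [ 0.0024 -0.0017  0.016 ] ang [ 0.19  0.18 -0.03]
```

```bash
python3 -m jog '[{"linear":[0.002,-0.001,0.005],"angular":[0,0,0],"claw":0.02},{"linear":[0.002,-0.001,0.01],"angular":[0,0,0],"claw":0.02},{"linear":[0.002,-0.001,0.015],"angular":[0,0,0],"claw":0.02},{"linear":[0.002,-0.001,0.015],"angular":[0,0,0],"claw":0.02},{"linear":[0.002,-0.001,0.015],"angular":[0,0,0],"claw":0.02}]'
python3 - <<'E'
from m import *
s=grab("scene"); t=grab("top")
T=toolT(); Rm=T[:3,:3]; A=T[:3,3]-Rm[:,2]*.0131
F_=A+Rm[:,0]*.163; B=A-Rm[:,0]*.197; print("pred F",F_,"B",B,"mid",(F_+B)/2)
L=[]
for f in(s,t): print(proj(f,[F_,B])); L.append(line(f))
for i in(0,1):
    for j in (0,1): print(tri((s,L[0][i]),(t,L[1][j])))
for l in ("spatula","mug","mill","cutter","flour","drawer_handle"): print(l,[(np.array(d["location"]),round(d["p"],2)) for d in boxes_of(s,l)[:1]])
cv2.imwrite("pics/s7.png",np.vstack([cv2.resize(t["pixels"][170:350,60:540,::-1],None,fx=1.5,fy=1.5),cv2.resize(s["pixels"][130:350,50:530,::-1],None,fx=1.5,fy=1.5)]))
E
```

```text
time_s: 18.9
tool_pos: [0.4917, -0.4053, 0.1207]
eef_rot: [-3.141, -0.001, -1.523]
contact_force: [-0.1, 0.3, -1.7]
grip_width: 0.0298
grip_force: 59.7
pred F [ 0.4995 -0.5683  0.1342] B [ 0.4825 -0.2087  0.1337] mid [ 0.491  -0.3885  0.1339]
[[ 59.4387 268.3789]
 [212.242  195.7919]]
774 0.75 ends [[336.3 257.8]
 [339.1 290.3]]
[[551.9528 246.2983]
 [403.4562 257.238 ]]
1165 0.75 ends [[402.8 256.8]
 [490.1 250.6]]
[ 0.6136 -0.137  -0.002 ]
[ 0.6618 -0.2812  0.142 ]
[ 0.6286 -0.1505 -0.0861]
[ 0.6781 -0.3018  0.0837]
spatula [(array([0.6251, 0.1814, 0.0284]), 0.77)]
mug [(array([ 0.8237, -0.0366,  0.0664]), 0.95)]
mill [(array([ 0.7892, -0.2393,  0.1004]), 0.62)]
cutter [(array([ 0.7973, -0.1077,  0.0182]), 0.77)]
flour [(array([0.825 , 0.1337, 0.1085]), 0.97)]
drawer_handle [(array([0.5617, 0.052 , 0.0375]), 0.94)]
```

View pics/s7.png

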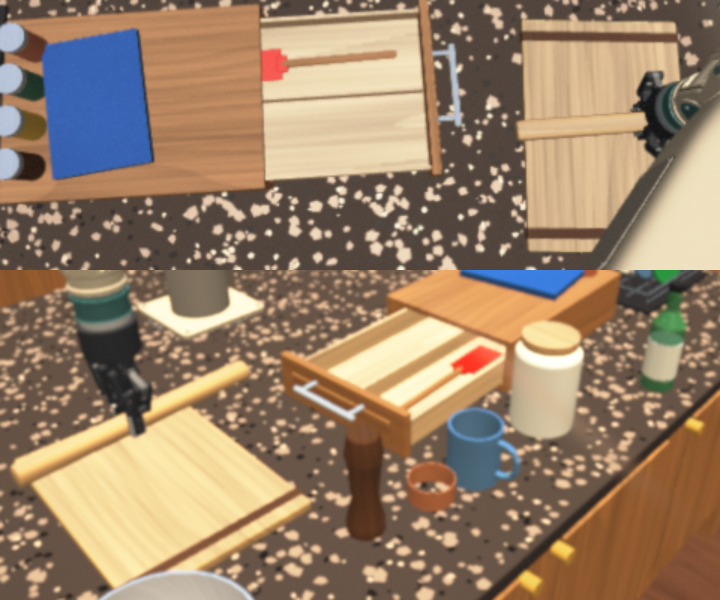

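The picture shows the pin level over the middle of the board: scene ends at about (62,265) and (215,196), within 3 px of prediction. Its underside is about 100 mm above the board. The drawer is open with the spatula in it, and the mug, mill, cutter and flour have not moved.

```bash
python3 -c "
from h import *
s=monitor.read_state(); print(s['tool_pos'],s['joint_vel'].__abs__().max() if hasattr(s['joint_vel'],'max') else s['joint_vel'],s['grip_force']); print(ticket.hand_in())"
```

```text
[ 0.49127664 -0.40503932  0.11994413] 0.002654701033858258 59.67665612697601
the job is handed in; nothing more can be done
None
```

The job is handed in with the pin gripped, level and about 10 cm above the middle of the pastry board; the drawer is open at its stop with the spatula in it, and nothing else was moved (no verdict came back).

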